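# Stand a plate up on the spraying stand

### The arm

A 6-joint arm with a two-finger parallel gripper is mounted at the origin on the work surface. World frame = base frame: x ahead of the robot, y to its left, z up, the work surface at z = 0. Lengths are in mm, angles in rad, forces in N, time in s.
With the tool pointing down it reaches from about 325 to 850 mm from the base axis. Payload 4.4 kg.
Tool frame: the origin (TCP) lies on the centre line of the jaws, within the pads' length; the fingertips stand 19 mm ahead of it and the grasp point (between the pads) is the TCP; z points along the fingers, y is the line along which they close (so a half turn about z gives the same grasp; the last joint's range is limited). The gripper opens to 94 mm and grips with 3 to 60 N. Pads are 16 mm wide; open, the fingers measure 119 mm over their backs; the gripper's body (75 mm by 177 mm) begins 78 mm behind the grasp point.
Start: joints at [0.994, 0.207, 1.542, -0, 1.393, -0.15], TCP at [238.036, 523.418, 224.447] pointing down, gripper open.
Joint ranges: [-2.73, 2.73], [-0.86, 2.22], [0.23, 2.46], [-1.11, 4.25], [0.08, 2.63], [-2.82, 2.82]. Speed limits (rad/s): [2.79, 2.79, 3.14, 3.14, 3.14, 3.14].

### API

Orientations are given as a 3x3 rotation matrix whose columns are the frame's x, y, z axes.
In Python, from plant import ctrl gives the robot as it stands.
- The arm moves only by the tool apply_moves, never from a script. Its argument "steps" is a list of rows, each a list of 7 numbers: the opening, from 0 (shut) to 1 (fully open), then the shift along the tool's x, y, z in mm, then the turn, a rotation vector about the tool's x, y, z in units of 6 degrees (1.0 is 6 degrees). In form: [[hand, tx, ty, tz, ax, ay, az], ...]. A call has 1 to 12 rows; each row shifts and turns the commanded pose from where the row before left it, along the tool's axes as they then stand; what a row does not reach is not made up. A row lasts 1/12 s, in which the tool goes at most 41.7 mm and 7.16 degrees, less where a joint would pass 70% of its speed; a pose out of reach is approached as far as the arm can. A call with a gripper value outside its range is refused whole. The fingers move at their own pace and stop on an object; the grip force is fixed at half the most. Time passes only in rows, so rows that do not move let the fingers close. It gives the time, the measured TCP pose, the force, the opening and the grip force at its end, in the units of the state.
- ctrl.get_obs(): the state, without advancing time (a new reading comes with each control period).
- ctrl.snapshot(name): name is "scene" or "top" or "wrist"; returns the picture (400x640x3 uint8, red, green, blue); there is no depth.
- ctrl.calibration(name): a dict with "intrinsics" (3x3 intrinsics, pixels), "rvec" (rotation vector, rad) and "tvec" (3), from world to camera coordinates, as OpenCV has them. Camera axes: x right, y down, z forward; pixel columns grow to the right and rows downward; lengths in mm; the calibration is good to about 2 mm. A picture is of the moment at which its call begins: read the wrist's pose just before it. calibration takes no time and is no camera call; for the wrist camera it gives the pose at the moment of the call.
- ctrl.hand_in(): hands the job in; it is judged then, once.
The state is a dict: "time": time; "qpos": joint angles; "joint_velocities": joint speeds; "joint_torque": joint torques, N m; "tcp_pos": TCP position; "eef_rot": TCP orientation; "wrist_force": force on the tool from outside, world axes, zero at the start; "torque": the same for the moment, N m; "grip_width": finger opening in mm; "grip_force": force on a finger pad.
Only numpy, scipy, OpenCV 4.12 (cv2) and the standard library are available. Lean on these libraries where they do the work, as an engineer would, in place of code of your own. Each camera call takes 0.05 s, during which the arm holds its last target. There are 200 camera calls.

### The job

Get the aluminium plate ready for spraying: slide it flat along the rails of the stand until its far edge butts squarely against the foot of the sloped backrest, then raise its near edge and tip it up, keeping its lower edge down on the rails, until it leans flat against the backrest by itself, roughly in the middle. Lower it onto the backrest gently: it must never be let fall or slam, neither back onto the rails nor over against the backrest. Leave everything else on the bench where it is.

Things in the scene. Friction and masses are not known exactly. Their poses are not given: they have to be found in the camera images.
- stand: Dark steel spraying stand, fixed. Origin: on the bench, straight below the crease where backrest meets rails; x level, from the rails' free ends to the backrest, y along the crease. Two rails along x, tops 70 mm above the bench, 18 mm wide, centred at y = -55 and +55 mm, from x = -115 (free ends, to the robot's left) to +35 mm; only bare bench between and before them for x below -20 mm.
- backrest: Sloped steel sheet, 200 mm wide, 85 mm up its slope from the crease. Origin: middle of the crease, at rail-top height (70 mm), above the stand's origin. z runs up its front face, x is normal to that face, into the sheet; face at x = 0. Leans back, away from the rails, 0.26 to 0.40 rad from upright, different each time; tight hinge (6 N m of friction), needs no adjusting.
- plate: Bare aluminium plate 140 (x) x 180 (y) x 8 (z) mm, 0.43 to 0.67 kg, loose. Starts flat on the rails (underside 70 mm up), up to 0.1 rad askew, far edge 16 to 34 mm short of the crease, near edge overhanging the rails' free ends (still by 25 mm once home). Slides at 2 to 6 N. Origin: centre of its underside; x towards the backrest at the start, z out of its upper face.
- foot_edge (a point): Middle of the plate's far edge, at the underside (plate x = +70 mm, z = 0). This edge becomes the lower edge. Axes as the plate's.
- near_edge (a point): Middle of the plate's near, overhanging edge, at the underside (plate x = -70 mm, z = 0). This edge becomes the upper edge, about 55 mm beyond the backrest's top. Axes as the plate's.
- tape: Bystander: roll of masking tape lying flat, 100 mm across, 25 mm high, loose on the bench; origin at its middle, on the underside.
- scraper: Bystander: filler scraper with a handle, 200 mm long, lying flat, loose on the bench; origin at its underside, its length along x.
- sandblock: Bystander: cork sanding block 100 x 65 x 32 mm, loose on the bench; origin at its middle, on the underside.
- tin: Bystander: plain steel tin, 80 mm across, 93 mm high, loose on the bench; origin at its middle, on the underside.
- spraycan: Bystander: spray can, 54 mm across, 170 mm high, loose on the bench; origin at its middle, on the underside.
- thinner: Bystander: amber glass jar, 68 mm across, 130 mm high, loose on the bench; origin at its middle, on the underside.
- wrench: Bystander: spanner 170 mm long, lying flat, loose on the bench; origin at its underside, its length along x.
Mind the look-alikes: they are no part of the job. Of the things that look like the plate, the largest one is meant.

How it is judged (in metres and radians):
On the way:
1. the plate lies flat on the rails with its far edge squarely against the foot of the backrest (within 5 mm and 0.04 rad) (x of foot_edge in the frame of stand above -0.005 m and angle between plate's own z axis and vertical below 0.06 rad and angle between the x axis of plate and the x axis of stand, either way round below 0.04 rad), for 0.1 s.
At the end, for the whole second after the job is handed in: The plate rests by itself, still and leaning flat on the backrest (parallel within 0.08 rad), its former far edge down on the rails within 10 mm of the crease, the former near edge up and level within 0.08 rad, sideways within 35 mm of the middle (angle between the z axis of plate and the x axis of backrest, either way round below 0.08 rad and x of foot_edge in the frame of backrest above -0.018 m and z of foot_edge in the frame of backrest between -0.01 and 0.015 m and z of near_edge in the frame of backrest above 0.12 m and y of foot_edge in the frame of backrest between -0.035 and 0.035 m and angle between the x axis of plate and the z axis of backrest, either way round below 0.08 rad and linear speed of plate below 0.01 m/s and angular speed of plate below 0.05 rad/s); the robot touches nothing.
It fails at once if the plate is let fall or slammed (turns faster than 2 rad/s) (angular speed of plate above 2 rad/s).
It fails at once if the plate's far (lower) edge is lifted clear of the rails (30 mm or more) (z of foot_edge in the frame of stand above 0.1 m).
It fails at once if something else on the bench is shifted by more than 30 mm (distance of any of tape, scraper, sandblock, tin, spraycan, thinner, wrench from where it was at the start of the episode above 0.03 m).
It also fails if it takes over 72 s, if anything falls off the work surface, if the arm or the gripper's body presses on something with over 40 N, if the wrist force passes 120 N, or if a joint passes its speed limit or range.

## Working session

There is one attempt and no reset: what is moved stays moved. The work goes in short steps, Python scripts to look and compute and a tool call to move; the robot and the scene stay as the last step left them, time stands still between calls to the robot, and variables do not carry over. Pictures are saved under pics/ and viewed, at most 10 in all, crops included, and the job is handed in when it is done.

Besides the shell and the picture viewer there is one more tool, called after "Emit:" by a JSON object that holds its "api" and its "payload". apply_moves: Moves the arm, as the interface text tells. Its arguments: {"type":"object","properties":{"steps":{"type":"array"}},"required":["steps"]}

```bash
ls; mkdir -p pics; python3 - <<'E'
from plant import ctrl
import cv2
for n in ("scene","top"):
    im=ctrl.snapshot(n); cv2.imwrite(f"pics/{n}0.png",im[:,:,::-1])
    c=ctrl.calibration(n); print(n,c)
o=ctrl.get_obs(); print(o)
E
```

```text
pics
scene {'intrinsics': array([[372.91507389,   0.        , 316.02771993],
       [  0.        , 372.91507389, 196.43694605],
       [  0.        ,   0.        ,   1.        ]]), 'rvec': array([ 1.89521101,  1.59103696, -0.64964129]), 'tvec': array([-114.61430371, -332.2732069 , 1707.44817369])}
top {'intrinsics': array([[419.59681057,   0.        , 316.93719614],
       [  0.        , 419.59681057, 193.98108525],
       [  0.        ,   0.        ,   1.        ]]), 'rvec': array([ 2.17980126, -2.17263661,  0.12095322]), 'tvec': array([  28.1349964 ,  577.05932786, 1268.34795563])}
{'time': 0.1, 'qpos': array([ 9.93468745e-01,  2.07339232e-01,  1.54276141e+00, -2.46576733e-05,
        1.39347946e+00, -1.50506508e-01]), 'joint_velocities': array([ 9.62560263e-05,  9.87889951e-05, -3.96109659e-03,  1.03806936e-03,
       -1.23162318e-03,  1.94097502e-04]), 'joint_torque': array([ 2.35258958e-04, -3.71867251e+01, -2.82293862e+01,  7.00520212e-02,
        3.11677437e-02, -2.40543602e-05]), 'tcp_pos': array([237.69226648, 522.84220018, 223.42790618]), 'eef_rot': array([[-9.10288021e-01,  4.13974137e-01, -1.06438254e-03],
       [ 4.13975415e-01,  9.10286514e-01, -1.67857354e-03],
       [ 2.74007040e-04, -1.96861359e-03, -9.99998025e-01]]), 'wrist_force': array([ 0.47152507, -0.28225903, -0.40228977]), 'torque': array([ 0.03354495,  0.04164228, -0.0048924 ]), 'grip_force': 0.0, 'grip_width': 94.11201094661826}
```

View pics/top0.png

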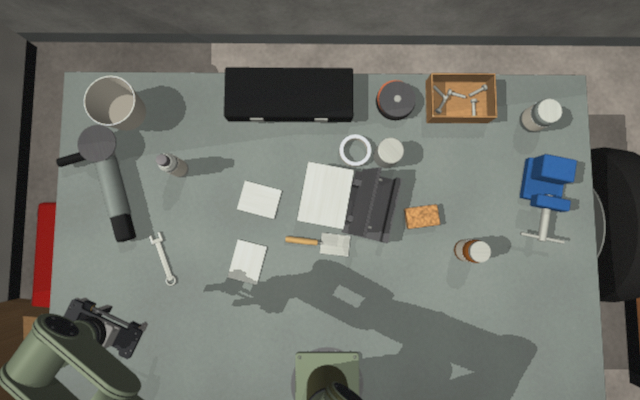

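View pics/scene0.png

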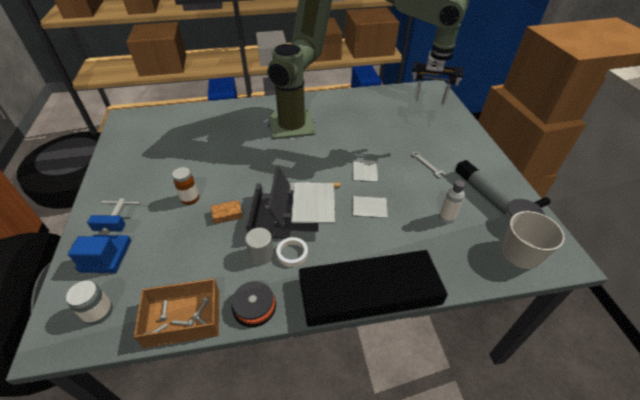

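The top view shows the plate at about (326,195). The stand is to its right at (372,205), the tape at (355,150), the tin at (390,150) and the scraper at (320,243). The scene view confirms this, with the plate at about (313,202). I'll measure the plate and zoom in on the stand.

```bash
cat > h.py <<'E'
import numpy as np, cv2
from plant import ctrl
def cam(n):
    c=ctrl.calibration(n); R=cv2.Rodrigues(np.array(c["rvec"],float))[0]
    return np.array(c["intrinsics"]),R,np.array(c["tvec"],float).ravel()
def ray(c,uv,z):
    K,R,t=c; o=-R.T@t; d=R.T@np.linalg.inv(K)@np.array([uv[0],uv[1],1.]); return o+d*(z-o[2])/d[2]
def proj(c,P):
    K,R,t=c; p=K@(R@np.array(P,float)+t); return p[:2]/p[2]
def tri(ca,ua,cb,ub):
    P=[K@np.c_[R,t] for K,R,t in (ca,cb)]
    X=cv2.triangulatePoints(P[0],P[1],np.array(ua,float).reshape(2,1),np.array(ub,float).reshape(2,1)); return (X[:3]/X[3]).ravel()
E
python3 - <<'E'
from h import *
ct=cam("top")
im=cv2.imread("pics/top0.png"); 
hsv=cv2.cvtColor(im,cv2.COLOR_BGR2HSV)
m=((hsv[:,:,2]>190)).astype(np.uint8)
n,l,s,c=cv2.connectedComponentsWithStats(m)
k=l[195,326]; print(s[k])
cnt=cv2.findContours((l==k).astype(np.uint8),0,2)[0][0]
r=cv2.minAreaRect(cnt); b=cv2.boxPoints(r)
P=np.array([ray(ct,p,78) for p in b]); print(b,P.round(1),np.linalg.norm(P-np.roll(P,1,0),axis=1))
q=cv2.approxPolyDP(cnt,6,True); print(q[:,0],[ray(ct,p[0],78).round(0) for p in q])
cv2.imwrite("pics/c1.png",cv2.resize(im[150:260,285:415],None,fx=6,fy=5.4,interpolation=cv2.INTER_CUBIC))
im=cv2.imread("pics/scene0.png")
cv2.imwrite("pics/c2.png",cv2.resize(im[155:265,215:345],None,fx=6,fy=5.4,interpolation=cv2.INTER_CUBIC))
E
```

```text
[ 297  162   56   67 2742]
[[296.6674  219.74617]
 [307.8184  161.2035 ]
 [353.5405  169.91249]
 [342.3895  228.45515]] [[495.4  90.3  78. ]
 [670.6  58.2  78. ]
 [644.8 -78.7  78. ]
 [470.1 -44.7  78. ]] [137.33716141 178.10079188 139.30001496 177.97238275]
[[309 162]
 [297 219]
 [342 228]
 [352 170]] [array([668.,  55.,  78.]), array([498.,  89.,  78.]), array([471., -44.,  78.]), array([645., -74.,  78.])]
```

View pics/c1.png

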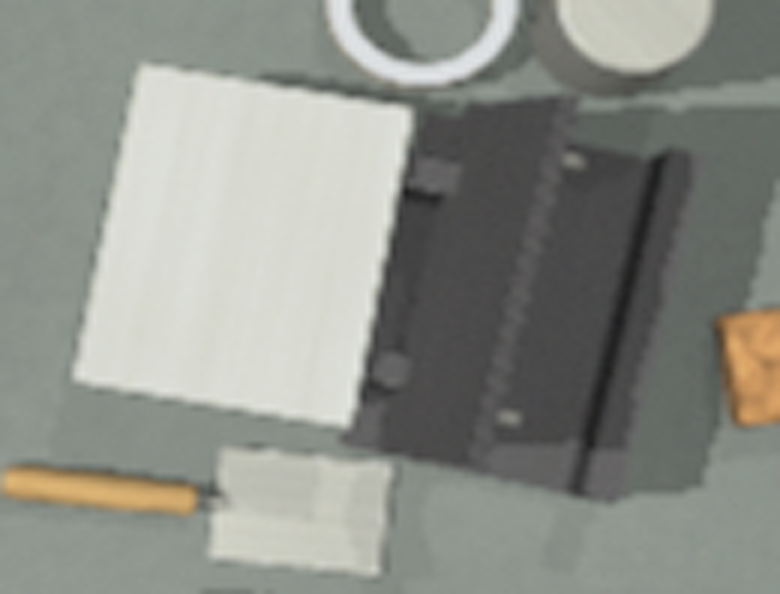

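View pics/c2.png

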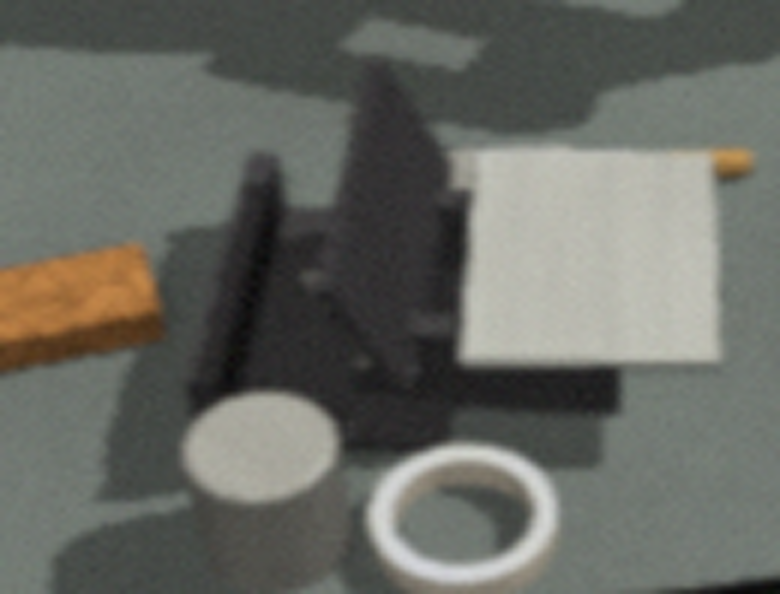

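The crops show the plate's corners clearly. The rail stubs show at crop (435,178) and (390,370), and the backrest's top edge runs from about (575,95) to (485,465). The scene crop shows the backrest nearly edge-on at (385,220). I'll check what the wrist camera covers before moving closer.

```bash
python3 - <<'E'
from h import *
ct=cam("top"); cs=cam("scene")
for c in (ct,cs): print("cam at",(-c[1].T@c[2]).round(0))
t=lambda x,y:(285+x/6,150+y/5.4); s=lambda x,y:(215+x/6,155+y/5.4)
for z in (145,152): print(z,[ray(ct,t(*p),z).round(0) for p in ((575,95),(485,465))])
print("rail ends z70",[ray(ct,t(*p),70).round(0) for p in ((460,178),(408,370))])
print("tri top corners",tri(ct,t(575,95),cs,s(330,280)).round(0),tri(ct,t(485,465),cs,s(375,60)).round(0))
c=cam("wrist"); o=ctrl.get_obs(); R=o["eef_rot"]
print("wrist cam in tool",(R.T@(-c[1].T@c[2]-o["tcp_pos"])).round(1),(R.T@c[1].T).round(3))
print(c[0])
for p in ((355,150),(390,150)): print("tape/tin",ray(ct,p,25 if p[0]<370 else 93).round(0))
E
```

```text
cam at [ 449.   45. 1319.]
cam at [1428. -131.  991.]
145 [array([ 641., -149.,  145.]), array([ 448., -105.,  145.])]
152 [array([ 640., -148.,  152.]), array([ 448., -104.,  152.])]
rail ends z70 [array([ 607., -104.,   70.]), array([500., -77.,  70.])]
tri top corners [ 641. -144.  152.] [ 448. -101.  145.]
wrist cam in tool [  75.7   -0.5 -160.9] [[ 0.001 -0.965 -0.262]
 [ 1.     0.001 -0.   ]
 [ 0.    -0.262  0.965]]
[[279.45755348   0.         312.89571226]
 [  0.         279.45755348 199.47008761]
 [  0.           0.           1.        ]]
tape/tin [716. -89.  25.]
tape/tin [ 703. -186.   93.]
```

Emit:
{"api": "apply_moves", "payload": {"steps": [[0,-35,-16,0,0,0,0],[0,-35,-16,0,0,0,0],[0,-35,-16,0,0,0,0],[0,-35,-16,0,0,0,0],[0,-35,-16,0,0,0,0],[0,-35,-16,0,0,0,0],[0,-35,-16,0,0,0,0],[0,-35,-16,0,0,0,0],[0,-35,-16,0,0,0,0],[0,-35,-16,0,0,0,0],[0,-35,-16,0,0,0,0],[0,-35,-16,0,0,0,0]]}}

```text
time: 1.1
tcp_pos: [541.5, 173.0, 223.9]
eef_rot: [[-0.91, 0.414, -0.001], [0.414, 0.91, -0.0], [0.001, -0.0, -1.0]]
wrist_force: [-0.3, 0.9, -0.2]
grip_width: 17.5
grip_force: 0.0
```

Emit:
{"api": "apply_moves", "payload": {"steps": [[0,-35,-16,0,0,0,0],[0,-35,-16,0,0,0,0],[0,0,0,0,0,0,-0.95],[0,0,0,0,0,0,-0.95],[0,0,0,0,0,0,0],[0,0,0,0,0,0,0],[0,0,0,0,0,0,0]]}}

```text
time: 1.68
tcp_pos: [590.9, 117.0, 224.1]
eef_rot: [[-0.974, 0.227, -0.001], [0.227, 0.974, 0.0], [0.001, -0.0, -1.0]]
wrist_force: [0.4, -0.1, -0.5]
grip_width: 0.4
grip_force: 0.0
```

```bash
python3 - <<'E'
from h import *
o=ctrl.get_obs(); c=cam("wrist"); im=ctrl.snapshot("wrist")[:,:,::-1]; cv2.imwrite("pics/w1.png",im)
print(o["time"],o["tcp_pos"],o["eef_rot"].round(3),o["qpos"].round(2))
ct=cam("top")
# where expected points are in wrist view
for P in ((553.5,-90.5,70),(641,-147,149),(448,-103,149),(583,74,78)): print(P,proj(c,P).round(0))
E
```

```text
1.6833 [590.92879497 117.00388217 224.09343466] [[-0.974  0.227 -0.001]
 [ 0.227  0.974  0.   ]
 [ 0.001 -0.    -1.   ]] [ 0.05  0.26  1.47  0.    1.41 -1.29]
(553.5, -90.5, 70) [133. 200.]
(641, -147, 149) [ 65. 317.]
(448, -103, 149) [  6. 106.]
(583, 74, 78) [275. 195.]
```

View pics/w1.png

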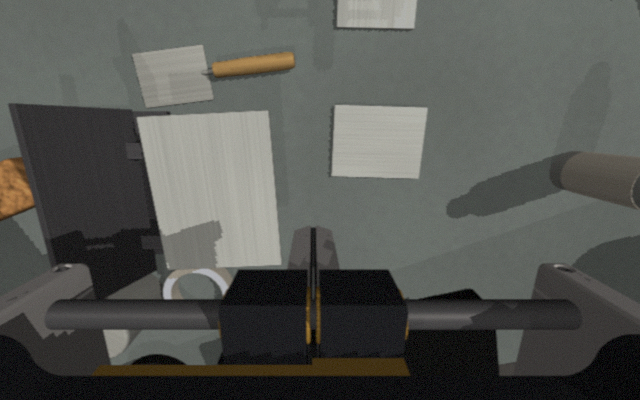

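The wrist view shows the plate's near edge from (270,112) to (280,265). The rail stubs meet the backrest at about (127,150) and (142,243), and the backrest's top edge runs down its left side from (12,105).

```bash
python3 - <<'E'
from h import *
o=ctrl.get_obs(); c=cam("wrist")
im=cv2.imread("pics/w1.png"); g=cv2.cvtColor(im,cv2.COLOR_BGR2GRAY)
p=[ray(c,u,78) for u in ((270,111),(281,266),(166,269),(138,116))]
print("plate",np.round(p,0))
r=[ray(c,u,70) for u in ((127,150),(142,243))]; print("rail/crease",np.round(r,0),np.arctan2(*(r[1]-r[0])[[1,0]]))
k=[ray(c,u,148) for u in ((12,105),)]; print(np.round(k,0))
y=(p[1]-p[0]); print("plate y ang",np.arctan2(y[1],y[0]), "len",np.linalg.norm(y))
# saturation/value profile along two rows to get rail ends
for row in (150,151,243): print(row,g[row,110:170:3])
E
```

```text
plate [[494.  93.  78.]
 [671.  58.  78.]
 [643. -80.  78.]
 [468. -44.  78.]]
rail/crease [[ 498.  -75.   70.]
 [ 607. -101.   70.]] -0.23904780938166678
[[448. -99. 148.]]
plate y ang -0.193964995310091 len 180.16018423092024
150 [ 52  54  48  47  48  54  68  68  66  67  67 135 167 168 167 170 166 167
 158 164]
151 [ 57  47  50  53  52  49  63  68  65  68  64 127 171 169 165 170 166 169
 161 161]
243 [ 40  31  19  26  29  29  24  25  23  20  26  43  42  49  43  45  46  63
 113 118]
```

Emit:
{"api": "apply_moves", "payload": {"steps": [[0,-3,0,25,0,0,0],[0,0,0,30,0,0,0],[0,0,0,30,0,0,0],[0,0,0,30,0,0,0],[0,0,0,20,0,0,0],[0,0,0,10,0,0,0],[0,0,-5,0,0,0,0],[0,0,-5,0,0,0,0],[0,0,-5,0,0,0,0],[0,0,-4,0,0,0,0],[0,0,0,0,0,0,0]]}}

```text
time: 2.65
tcp_pos: [591.2, 96.5, 81.4]
eef_rot: [[-0.974, 0.227, 0.003], [0.227, 0.974, -0.0], [-0.003, 0.001, -1.0]]
wrist_force: [-0.5, 0.4, 0.1]
grip_width: 0.6
grip_force: 0.0
```

Emit:
{"api": "apply_moves", "payload": {"steps": [[0,0,-3,0,0,0,0],[0,0,-3,0,0,0,0],[0,0,-3,0,0,0,0],[0,0,-3,0,0,0,0],[0,0,-3,0,0,0,0],[0,0,-3,0,0,0,0],[0,0,-3,0,0,0,0],[0,0,-2,0,0,0,0],[0,0,0,0,0,0,0]]}}

```text
time: 3.4
tcp_pos: [585.0, 74.9, 79.7]
eef_rot: [[-0.974, 0.226, 0.001], [0.226, 0.974, 0.0], [-0.001, 0.0, -1.0]]
wrist_force: [-0.0, 2.1, 0.6]
grip_width: 0.3
grip_force: 1.4
```

Emit:
{"api": "apply_moves", "payload": {"steps": [[0,0,-3,0,0,0,0],[0,0,-3,0,0,0,0],[0,0,-2,0,0,0,0],[0,0,-2,0,0,0,0],[0,0,0,0,0,0,0]]}}

```text
time: 3.82
tcp_pos: [582.7, 65.0, 79.7]
eef_rot: [[-0.974, 0.226, 0.0], [0.226, 0.974, -0.0], [-0.0, -0.0, -1.0]]
wrist_force: [1.8, 2.7, 2.6]
grip_width: 0.6
grip_force: 1.8
```

Emit:
{"api": "apply_moves", "payload": {"steps": [[0,0,-2,0,0,0,0],[0,0,-1,0,0,0,0],[0,0,0,0,0,0,0]]}}

```text
time: 4.07
tcp_pos: [583.2, 63.1, 79.8]
eef_rot: [[-0.974, 0.226, 0.003], [0.226, 0.974, 0.002], [-0.003, 0.002, -1.0]]
wrist_force: [3.7, 5.7, 1.2]
grip_width: 0.6
grip_force: 3.4
```

Emit:
{"api": "apply_moves", "payload": {"steps": [[0,0,-2,0,0,0,0],[0,0,-1,0,0,0,0],[0,0,0,0,0,0,0]]}}

```text
time: 4.32
tcp_pos: [584.5, 61.2, 80.2]
eef_rot: [[-0.974, 0.226, 0.008], [0.226, 0.974, 0.004], [-0.007, 0.005, -1.0]]
wrist_force: [7.9, 7.9, -1.5]
grip_width: 0.5
grip_force: 5.2
```

```bash
cat > m.py <<'E'
from h import *
import sys
def plate(ct,im,seed):
    m=(cv2.cvtColor(im,cv2.COLOR_BGR2HSV)[:,:,2]>(int(sys.argv[1]) if len(sys.argv)>1 else 170)).astype(np.uint8)
    n,l,s,c=cv2.connectedComponentsWithStats(m); k=l[seed[1],seed[0]]
    cnt=max(cv2.findContours((l==k).astype(np.uint8),0,2)[0],key=cv2.contourArea)
    print(s[k]); P=np.array([ray(ct,p[0],78)[:2] for p in cnt],np.float32)
    yw=-0.235; X=np.array([np.sin(yw),-np.cos(yw)]); Y=np.array([np.cos(yw),np.sin(yw)])
    S=(P-np.array([552.5,-88]))@np.c_[X,Y]; 
    # fit lines to each side from its inner contour points
    for nm,sel,ax in (("far",(S[:,0]>np.percentile(S[:,0],99)-12)&(abs(S[:,1]+6)<70),1),("near",(S[:,0]<S[:,0].min()+12)&(abs(S[:,1]+6)<75),1),("y-",(S[:,1]<S[:,1].min()+12)&(abs(S[:,0]+70)<50),0),("y+",(S[:,1]>S[:,1].max()-12)&(abs(S[:,0]+70)<50),0)):
        q=S[sel]; 
        if len(q)>5:
            f=np.polyfit(q[:,ax],q[:,1-ax],1); print(nm,len(q),"slope %.3f mid %.1f"%(f[0],np.polyval(f,-70 if ax==0 else -6)))
if __name__=="__main__":
    ct=cam("top"); im=ctrl.snapshot("top")[:,:,::-1].copy(); cv2.imwrite("pics/t2.png",im); 
    cv2.imwrite("pics/t2c.png",cv2.resize(im[140:270,270:430],None,fx=5,fy=4.6,interpolation=2))
    plate(ct,im,(335,205))
E
python3 m.py; python3 -c "
import sys;sys.argv=['m','190']
from m import *; plate(cam('top'),cv2.imread('pics/top0.png'),(326,195))"
```

```text
[331 197  25  35 671]
far 14 slope -0.105 mid -6.4
near 9 slope -0.025 mid -64.4
y- 6 slope -0.018 mid -92.8
y+ 8 slope 0.356 mid -12.2
[ 297  162   56   67 2742]
far 16 slope -0.053 mid -28.5
near 19 slope -0.060 mid -163.2
y- 13 slope 0.046 mid -90.8
y+ 11 slope 0.053 mid 83.5
```

View pics/t2c.png

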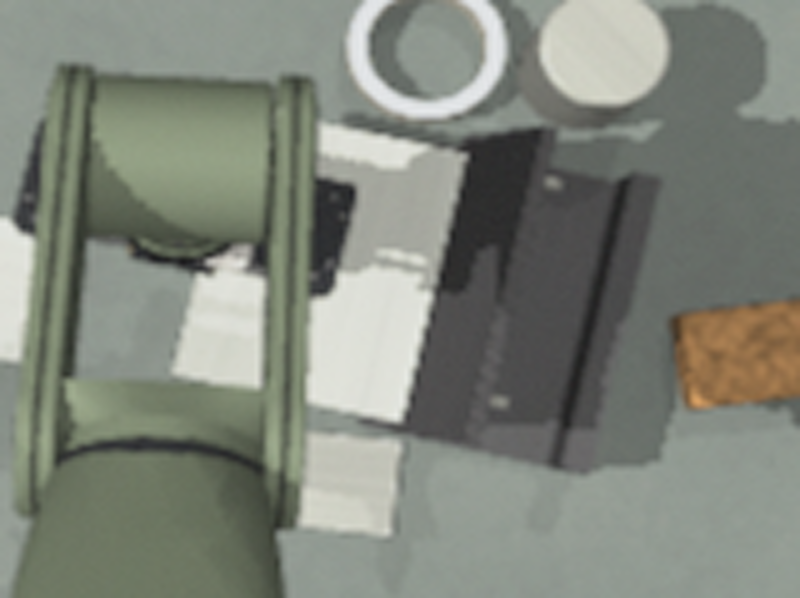

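The far edge now runs from crop (468,150) to (405,425), close to the backrest's foot and partly in the arm's shadow.

```bash
python3 - <<'E'
from h import *
ct=cam("top")
yw=-0.235; X=np.array([np.sin(yw),-np.cos(yw)]); Y=np.array([np.cos(yw),np.sin(yw)])
for u in ((468,150),(405,425),(440,272)):
    P=ray(ct,(270+u[0]/5,140+u[1]/4.6),78)[:2]; d=P-[552.5,-88]; print(P.round(0),d@X,d@Y)
im=cv2.imread("pics/t2.png"); g=cv2.cvtColor(im,cv2.COLOR_BGR2GRAY).astype(float)
pts=[]
for r in range(178,230,2):
    if 192<r<198: continue
    row=g[r,340:376]; k=np.argmin(np.diff(row)[:]); pts.append((341-0.0+k-0.5+0.5,r))
S=[]
for u in pts:
    d=ray(ct,u,78)[:2]-[552.5,-88]; S.append((d@X,d@Y))
S=np.array(S); print(S.round(1).tolist()); S=S[abs(S[:,0]-np.median(S[:,0]))<8]; print(np.polyfit(S[:,1],S[:,0],1))
o=ctrl.get_obs(); print(o["wrist_force"],o["tcp_pos"])
E
```

```text
[ 637. -109.] 0.5793858074464922 86.84102253644626
[459. -70.] 4.451990061810999 -95.4484237784221
[557. -91.] 2.2818625654662865 5.310018153769412
[[2.5, 70.6], [0.9, 64.0], [2.3, 58.1], [0.7, 51.6], [2.1, 45.7], [0.6, 39.2], [1.9, 33.3], [3.3, 27.5], [1.5, 8.6], [2.9, 2.8], [1.3, -3.7], [2.7, -9.5], [1.1, -16.0], [2.5, -21.8], [3.8, -27.6], [2.3, -34.1], [3.6, -39.8], [2.1, -46.3], [3.4, -52.1], [1.9, -58.5], [3.2, -64.3], [1.7, -70.7], [3.0, -76.5], [4.4, -82.2]]
[-0.01068645  2.2369052 ]
[ 8.24888063  8.77154575 -2.83847447] [584.44119821  61.18733773  80.18623158]
```

The plate is home and square: the far-edge slope is about -0.01 rad, at the crease within measuring error. Next I'll retreat, rise and tilt the tool towards the plate.

Emit:
{"api": "apply_moves", "payload": {"steps": [[0,0,10,0,0,0,0],[0,0,15,0,0,0,0],[0,0,20,0,0,0,0],[0.4,0,5,-25,0,0,0],[0.4,0,5,-30,0,0,0],[0.4,0,0,-30,0,0,0],[0.4,0,0,0,0,0,0]]}}

```text
time: 4.95
tcp_pos: [597.1, 112.6, 170.6]
eef_rot: [[-0.974, 0.225, 0.009], [0.225, 0.974, -0.002], [-0.01, 0.0, -1.0]]
wrist_force: [1.0, -0.2, 1.2]
grip_width: 24.1
grip_force: 0.0
```

Emit:
{"api": "apply_moves", "payload": {"steps": [[0.4,0,0,0,0.9,0,0],[0.4,0,0,0,0.9,0,0],[0.4,0,0,0,0.9,0,0],[0.4,0,0,0,0.9,0,0],[0.4,0,0,0,0.9,0,0],[0.4,0,0,0,0.9,0,0],[0.4,0,0,0,0,0,0]]}}

```text
time: 5.53
tcp_pos: [591.7, 114.4, 160.2]
eef_rot: [[-0.975, 0.184, -0.126], [0.222, 0.821, -0.527], [0.006, -0.541, -0.841]]
wrist_force: [-1.4, 0.7, 0.1]
grip_width: 37.6
grip_force: 0.0
```

```bash
cat > st.py <<'E'
from h import *
o=ctrl.get_obs(); yw=-0.235; X=np.array([np.sin(yw),-np.cos(yw),0]); Y=np.array([np.cos(yw),np.sin(yw),0])
R=o["eef_rot"]; B=np.array([X,Y,[0,0,1]]); d=o["tcp_pos"]-[552.5,-88,0]
print("t",o["time"],"TCP(s,l,z)",(B@d).round(1),"q",o["qpos"].round(2)); Rs=B@R
print("tool in stand\n",Rs.round(3),"dip deg",np.degrees(np.arcsin(-Rs[2,2])).round(1)); print("F",(B@o["wrist_force"]).round(1),"M",(B@o["torque"]).round(2),o["grip_width"],o["grip_force"])
E
python3 st.py
```

```text
t 5.5333 TCP(s,l,z) [-206.    -9.1  160.2] q [ 0.3   0.55  1.32 -0.49  1.58 -0.98]
tool in stand
 [[ 0.011 -0.841  0.541]
 [-1.    -0.012  0.   ]
 [ 0.006 -0.541 -0.841]] dip deg 57.2
F [-0.4 -1.5  0.1] M [-0.06  0.3   0.  ] 37.59377688329881 0.0
```

Emit:
{"api": "apply_moves", "payload": {"steps": [[0.4,0,0,0,0.9,0,0],[0.4,0,0,0,0.9,0,0],[0.4,0,0,0,0.9,0,0],[0.4,0,0,0,0.9,0,0],[0.4,0,0,0,0.9,0,0],[0.4,0,0,0,0,0,0],[0.4,0,0,0,0,0,0]]}}

```text
time: 6.12
tcp_pos: [592.6, 112.1, 162.1]
eef_rot: [[-0.974, 0.111, -0.197], [0.226, 0.496, -0.838], [0.004, -0.861, -0.508]]
wrist_force: [-0.6, 0.5, 1.0]
grip_width: 37.8
grip_force: 0.0
```

```bash
python3 st.py
```

```text
t 6.1167 TCP(s,l,z) [-204.    -7.6  162.1] q [ 0.41  0.8   1.15 -0.8   1.87 -0.89]
tool in stand
 [[ 0.007 -0.508  0.861]
 [-1.    -0.007  0.004]
 [ 0.004 -0.861 -0.508]] dip deg 30.6
F [-0.3 -0.7  1. ] M [-0.06  0.37 -0.01] 37.804987697458415 0.0
```

Emit:
{"api": "apply_moves", "payload": {"steps": [[0.4,0,17.5,10.5,0,0,0],[0.4,0,17.5,10.5,0,0,0],[0.4,0,17.5,10.5,0,0,0],[0.4,0,17.5,10.5,0,0,0],[0.4,0,0,0,0,0,0],[0.4,0,-7,12,0,0,0],[0.4,0,-7,12,0,0,0],[0.4,0,-7,12,0,0,0],[0.4,0,0,0,0,0,0],[0.4,0,0,0,0,0,0]]}}

```text
time: 6.95
tcp_pos: [584.8, 71.1, 84.8]
eef_rot: [[-0.974, 0.119, -0.195], [0.228, 0.497, -0.837], [-0.003, -0.859, -0.511]]
wrist_force: [0.5, 0.3, -0.1]
grip_width: 37.3
grip_force: 0.0
```

```bash
python3 st.py
```

```text
t 6.95 TCP(s,l,z) [-162.3   -5.6   84.8] q [ 0.37  0.85  1.25 -0.8   1.73 -0.81]
tool in stand
 [[ 0.005 -0.511  0.859]
 [-1.    -0.     0.006]
 [-0.003 -0.859 -0.511]] dip deg 30.7
F [-0.4  0.5 -0.1] M [-0.01  0.36  0.05] 37.33847880229341 0.0
```

Emit:
{"api": "apply_moves", "payload": {"steps": [[0.4,0,-4,10,0,0,0],[0.4,0,-4,10,0,0,0],[0.4,0,-5,9,0,0,0],[0.4,0,0,0,0,0,0],[0.4,0,0,0,0,0,0]]}}

```text
time: 7.37
tcp_pos: [576.5, 40.5, 78.9]
eef_rot: [[-0.974, 0.115, -0.196], [0.227, 0.496, -0.838], [0.001, -0.861, -0.509]]
wrist_force: [-0.9, -0.0, 0.5]
grip_width: 37.8
grip_force: 0.0
```

```bash
python3 st.py; python3 - <<'E'
from h import *
im=ctrl.snapshot("scene")[:,:,::-1]; cv2.imwrite("pics/s3.png",cv2.resize(im[110:270,230:400],None,fx=4.6,fy=3.7,interpolation=2))
E
```

```text
t 7.3667 TCP(s,l,z) [-130.5   -6.6   78.9] q [ 0.33  0.83  1.31 -0.82  1.68 -0.8 ]
tool in stand
 [[ 0.006 -0.509  0.861]
 [-1.    -0.004  0.005]
 [ 0.001 -0.861 -0.509]] dip deg 30.6
F [ 0.2 -0.9  0.5] M [-0.01  0.36  0.03] 37.78155115191003 0.0
```

View pics/s3.png

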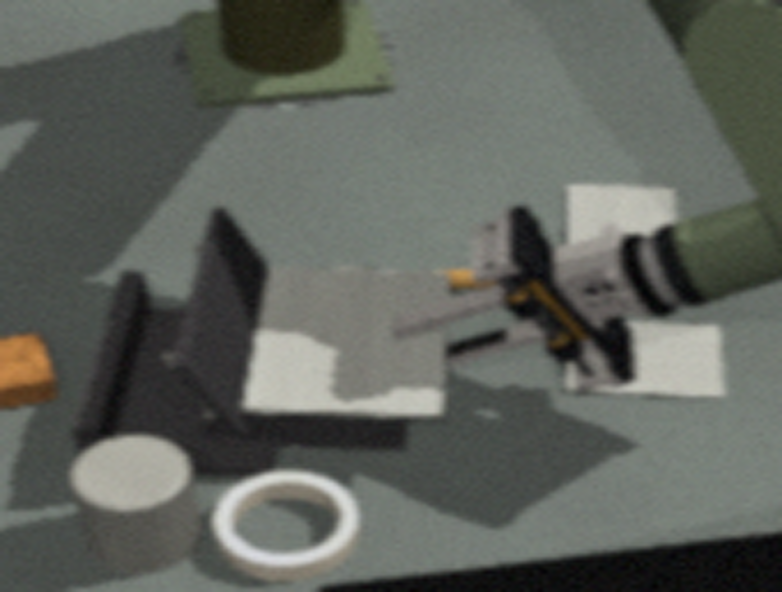

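The scene crop shows the upper finger above the plate's near edge and the lower finger beneath it at about (450,345), as intended. I'll lift slowly.

Emit:
{"api": "apply_moves", "payload": {"steps": [[0.4,0,-2.5,-1.5,0,0,0],[0.4,0,-2.5,-1.5,0,0,0],[0.4,0,-2.5,-1.5,0,0,0],[0.4,0,-2.5,-1.5,0,0,0],[0.4,0,-2.5,-1.5,0,0,0],[0.4,0,-2.5,-1.5,0,0,0],[0.4,0,-2.5,-1.5,0,0,0],[0.4,0,0,0,0,0,0]]}}

```text
time: 8.08
tcp_pos: [577.1, 41.5, 100.0]
eef_rot: [[-0.974, 0.116, -0.194], [0.226, 0.496, -0.838], [-0.0, -0.861, -0.509]]
wrist_force: [-0.9, 0.0, -2.9]
grip_width: 37.3
grip_force: 1.0
```

```bash
python3 st.py
```

```text
t 8.0833 TCP(s,l,z) [-131.6   -6.2  100. ] q [ 0.33  0.8   1.31 -0.83  1.7  -0.82]
tool in stand
 [[ 0.007 -0.509  0.861]
 [-1.    -0.003  0.006]
 [-0.    -0.861 -0.509]] dip deg 30.6
F [ 0.2 -0.9 -2.9] M [-0.03  0.72 -0.  ] 37.32476971369008 0.9794405428692698
```

Emit:
{"api": "apply_moves", "payload": {"steps": [[0.4,0,-3.3,-1.1,0,0,0],[0.4,0,-3.3,-1.1,0,0,0],[0.4,0,-3.3,-1.1,0,0,0],[0.4,0,-3.3,-1.1,0,0,0],[0.4,0,-3.3,-1.1,0,0,0],[0.4,0,-3.3,-1.1,0,0,0],[0.4,0,-3.3,-1.1,0,0,0],[0.4,0,-3.3,-1.1,0,0,0],[0.4,0,-3.3,-1.1,0,0,0]]}}

```text
time: 8.83
tcp_pos: [575.5, 34.6, 130.5]
eef_rot: [[-0.974, 0.115, -0.194], [0.226, 0.496, -0.839], [-0.0, -0.861, -0.509]]
wrist_force: [2.2, 0.9, -1.9]
grip_width: 37.6
grip_force: 1.2
```

Emit:
{"api": "apply_moves", "payload": {"steps": [[0.4,0,-3.5,-0.2,0,0,0],[0.4,0,-3.5,-0.2,0,0,0],[0.4,0,-3.5,-0.2,0,0,0],[0.4,0,-3.5,-0.2,0,0,0],[0.4,0,-3.5,-0.2,0,0,0],[0.4,0,-3.5,-0.2,0,0,0],[0.4,0,-3.5,-0.2,0,0,0],[0.4,0,0,0,0,0,0]]}}

```text
time: 9.5
tcp_pos: [572.7, 23.5, 152.6]
eef_rot: [[-0.974, 0.115, -0.195], [0.227, 0.495, -0.839], [-0.0, -0.861, -0.509]]
wrist_force: [-1.1, 1.9, -1.8]
grip_width: 37.9
grip_force: 1.1
```

```bash
python3 st.py;  python3 - <<'E'
from h import *
im=ctrl.snapshot("scene")[:,:,::-1]; cv2.imwrite("pics/s4.png",cv2.resize(im[110:270,230:400],None,fx=4.6,fy=3.7,interpolation=2))
E
```

```text
t 9.5 TCP(s,l,z) [-113.1   -6.3  152.6] q [ 0.31  0.7   1.34 -0.85  1.73 -0.88]
tool in stand
 [[ 0.006 -0.509  0.861]
 [-1.    -0.003  0.005]
 [-0.    -0.861 -0.509]] dip deg 30.6
F [-1.6 -1.5 -1.8] M [-0.05  0.77 -0.13] 37.91157738552589 1.1012645065784454
```

View pics/s4.png

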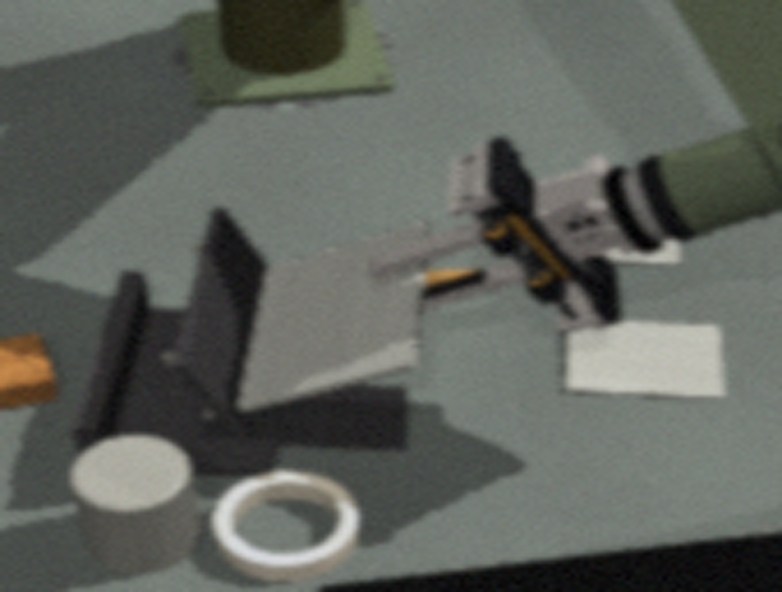

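The plate is lifted to about 28° with its foot still on the rails at the crease. Now I'll close the fingers gradually, lowering the tool to compensate.

Emit:
{"api": "apply_moves", "payload": {"steps": [[0.36,0,1,0,0,0,0],[0.32,0,1,0,0,0,0],[0.28,0,1.1,0,0,0,0],[0.24,0,1.1,0,0,0,0],[0.2,0,1.1,0,0,0,0],[0.17,0,1.1,0,0,0,0],[0.14,0,1.1,0,0,0,0],[0.12,0,1.1,-1,0,0,0],[0.12,0,0,0,0,0,0],[0.12,0,0,0,0,0,0]]}}

```text
time: 10.38
tcp_pos: [574.0, 28.8, 144.7]
eef_rot: [[-0.974, 0.115, -0.195], [0.226, 0.496, -0.839], [0.0, -0.861, -0.509]]
wrist_force: [0.1, 0.3, -2.1]
grip_width: 11.7
grip_force: 1.0
```

```bash
python3 st.py
```

```text
t 10.3833 TCP(s,l,z) [-118.6   -6.3  144.7] q [ 0.32  0.72  1.33 -0.84  1.73 -0.87]
tool in stand
 [[ 0.007 -0.509  0.861]
 [-1.    -0.004  0.006]
 [ 0.    -0.861 -0.509]] dip deg 30.6
F [-0.3  0.1 -2.1] M [-0.02  0.75 -0.02] 11.678737227665364 1.0380886495113373
```

Emit:
{"api": "apply_moves", "payload": {"steps": [[0.09,0,0,0,0,0,0],[0.05,0,0,0,0,0,0],[0,0,0,0,0,0,0],[0,0,0,0,0,0,0],[0,0,0,0,0,0,0],[0,0,0,0,0,0,0]]}}

```text
time: 10.88
tcp_pos: [574.0, 28.9, 144.7]
eef_rot: [[-0.974, 0.115, -0.195], [0.226, 0.496, -0.838], [0.0, -0.861, -0.509]]
wrist_force: [-0.2, -0.5, -4.9]
grip_width: 7.7
grip_force: 30.0
```

```bash
python3 st.py; cat > arc.py <<'E'
import numpy as np,sys
th0,th1,n,s0,z0=map(float,sys.argv[1:6]); n=int(n)
# s0,z0: current commanded TCP in stand frame; L from foot model
def F(t):
    if t<=np.pi/2: return np.array([min(0,8*np.cos(t)*.4-8*np.sin(t)),70.])
    return np.array([-8*np.cos(t-np.pi/2),70+8*np.sin(t-np.pi/2)])
u=lambda t:np.array([-np.cos(t),np.sin(t)]); nn=lambda t:np.array([np.sin(t),np.cos(t)])
T=np.radians(np.linspace(th0,th1,n+1)); t=T[0]
d=np.array([s0,z0])-F(t); L=d@u(t); c=d@nn(t); print("L,c",L,c)
P=[F(t)+L*u(t)+(c+(4-c)*0)*nn(t) for t in T]
for i in range(n):
    dp=P[i+1]-P[i]; t=T[i]; print("ty %.2f tz %.2f"%(dp@nn(t)*1, -dp@u(t)), "ax %.3f"%(-np.degrees(T[i+1]-T[i])/6), P[i+1].round(1))
E
python3 arc.py 30.6 70.6 16 -118.6 144.7
```

```text
t 10.8833 TCP(s,l,z) [-118.7   -6.3  144.7] q [ 0.32  0.72  1.33 -0.84  1.73 -0.87]
tool in stand
 [[ 0.007 -0.509  0.861]
 [-1.    -0.004  0.006]
 [ 0.    -0.861 -0.509]] dip deg 30.6
F [ 0.5 -0.1 -4.9] M [-0.    1.06 -0.04] 7.682580410761059 29.99084383249283
L,c 138.97497731760774 4.596012124723501
ty 5.87 tz 0.01 ax -0.417 [-115.6  149.7]
ty 5.86 tz 0.03 ax -0.417 [-112.4  154.6]
ty 5.85 tz 0.04 ax -0.417 [-108.9  159.4]
ty 5.84 tz 0.05 ax -0.417 [-105.3  163.9]
ty 5.83 tz 0.06 ax -0.417 [-101.5  168.3]
ty 5.82 tz 0.08 ax -0.417 [-97.4 172.5]
ty 5.81 tz 0.09 ax -0.417 [-93.2 176.5]
ty 5.81 tz 0.11 ax -0.417 [-88.8 180.3]
ty 5.81 tz 0.13 ax -0.417 [-84.2 183.9]
ty 5.80 tz 0.14 ax -0.417 [-79.5 187.3]
ty 5.80 tz 0.16 ax -0.417 [-74.6 190.4]
ty 5.80 tz 0.18 ax -0.417 [-69.6 193.3]
ty 5.81 tz 0.19 ax -0.417 [-64.5 196. ]
ty 5.81 tz 0.21 ax -0.417 [-59.2 198.5]
ty 5.82 tz 0.22 ax -0.417 [-53.8 200.7]
ty 5.82 tz 0.24 ax -0.417 [-48.3 202.6]
```

Emit:
{"api": "apply_moves", "payload": {"steps": [[0,0,-5.8,0.2,-0.42,0,0],[0,0,-5.8,0.2,-0.42,0,0],[0,0,-5.8,0.2,-0.42,0,0],[0,0,-5.8,0.2,-0.42,0,0],[0,0,-5.8,0.2,-0.42,0,0],[0,0,-5.8,0.2,-0.42,0,0],[0,0,-5.8,0.2,-0.42,0,0],[0,0,-5.8,0.2,-0.42,0,0],[0,0,0,0,0,0,0]]}}

```text
time: 11.63
tcp_pos: [567.9, -1.6, 182.2]
eef_rot: [[-0.974, 0.179, -0.141], [0.228, 0.755, -0.615], [-0.004, -0.63, -0.776]]
wrist_force: [1.4, 6.2, 0.2]
grip_width: 7.5
grip_force: 30.0
```

```bash
python3 st.py
```

```text
t 11.6333 TCP(s,l,z) [-87.6  -5.1 182.2] q [ 0.18  0.46  1.46 -0.62  1.54 -1.04]
tool in stand
 [[ 0.005 -0.776  0.63 ]
 [-1.    -0.001  0.006]
 [-0.004 -0.63  -0.776]] dip deg 50.9
F [-6.4 -0.1  0.2] M [-0.08  1.11  0.01] 7.500022563126875 30.022347271442413
```

Emit:
{"api": "apply_moves", "payload": {"steps": [[0,0,-5.6,0,-0.42,0,0],[0,0,-5.6,0,-0.42,0,0],[0,0,-5.6,0,-0.42,0,0],[0,0,-5.6,0,-0.42,0,0],[0,0,-5.8,0.1,-0.42,0,0],[0,0,-5.8,0.1,-0.42,0,0],[0,0,-5.8,0.2,-0.42,0,0],[0,0,-5.8,0.2,-0.42,0,0],[0,0,0,0,0,0,0]]}}

```text
time: 12.38
tcp_pos: [558.2, -40.5, 203.0]
eef_rot: [[-0.974, 0.216, -0.074], [0.228, 0.92, -0.318], [-0.001, -0.327, -0.945]]
wrist_force: [0.2, 2.7, -1.6]
grip_width: 8.0
grip_force: 30.0
```

```bash
python3 st.py;python3 arc.py 71 111 16 -48.7 203 
```

```text
t 12.3833 TCP(s,l,z) [-47.6  -5.5 203. ] q [-0.04  0.26  1.56 -0.33  1.4  -1.31]
tool in stand
 [[ 0.005 -0.945  0.327]
 [-1.    -0.004  0.002]
 [-0.001 -0.327 -0.945]] dip deg 70.9
F [-2.7 -0.4 -1.6] M [ 0.06  0.77 -0.01] 7.975157189798847 30.01549869775772
L,c 139.48567656969928 3.4207945650209552
ty 5.85 tz 0.20 ax -0.417 [-43.1 204.7]
ty 5.86 tz 0.22 ax -0.417 [-37.4 206.2]
ty 5.87 tz 0.23 ax -0.417 [-31.7 207.4]
ty 5.89 tz 0.24 ax -0.417 [-25.8 208.3]
ty 5.90 tz 0.25 ax -0.417 [-20. 209.]
ty 5.91 tz 0.26 ax -0.417 [-14.1 209.4]
ty 5.93 tz 0.27 ax -0.417 [ -8.1 209.5]
ty 6.00 tz 0.14 ax -0.417 [ -2.1 209.5]
ty 6.09 tz -0.07 ax -0.417 [  3.9 209.5]
ty 6.09 tz -0.07 ax -0.417 [ 10.  209.2]
ty 6.09 tz -0.07 ax -0.417 [ 16.1 208.6]
ty 6.09 tz -0.07 ax -0.417 [ 22.1 207.8]
ty 6.09 tz -0.07 ax -0.417 [ 28.1 206.7]
ty 6.09 tz -0.07 ax -0.417 [ 34.  205.3]
ty 6.09 tz -0.07 ax -0.417 [ 39.9 203.7]
ty 6.09 tz -0.07 ax -0.417 [ 45.7 201.9]
```

Tracking well, so I'll continue through vertical.

Emit:
{"api": "apply_moves", "payload": {"steps": [[0,0,-5.8,0.2,-0.42,0,0],[0,0,-5.8,0.2,-0.42,0,0],[0,0,-5.9,0.2,-0.42,0,0],[0,0,-5.9,0.2,-0.42,0,0],[0,0,-5.9,0.2,-0.42,0,0],[0,0,-5.9,0.2,-0.42,0,0],[0,0,-5.9,0.3,-0.42,0,0],[0,0,-5.9,0.1,-0.42,0,0],[0,0,0,0,0,0,0]]}}

```text
time: 13.13
tcp_pos: [547.5, -85.7, 209.1]
eef_rot: [[-0.974, 0.228, 0.003], [0.228, 0.973, 0.018], [0.001, 0.018, -1.0]]
wrist_force: [-0.4, 1.8, 2.9]
grip_width: 7.3
grip_force: 30.0
```

```bash
python3 st.py
```

```text
t 13.1333 TCP(s,l,z) [ -1.1  -5.4 209.1] q [-0.32  0.18  1.61  0.02  1.36 -1.67]
tool in stand
 [[ 0.005 -1.    -0.018]
 [-1.    -0.005 -0.001]
 [ 0.001  0.018 -1.   ]] dip deg 89.0
F [-1.7 -0.8  2.9] M [-0.04  0.36 -0.08] 7.253088752060984 30.013435184955597
```

Emit:
{"api": "apply_moves", "payload": {"steps": [[0,0,-6,-0.1,-0.42,0,0],[0,0,-6,-0.1,-0.42,0,0],[0,0,-6,-0.1,-0.42,0,0],[0,0,-6,-0.1,-0.42,0,0],[0,0,-6,-0.1,-0.42,0,0],[0,0,0,0,0,0,0],[0,0,0,0,0,0,0]]}}

```text
time: 13.72
tcp_pos: [541.0, -113.4, 205.9]
eef_rot: [[-0.974, 0.22, 0.051], [0.226, 0.947, 0.229], [0.002, 0.234, -0.972]]
wrist_force: [-1.0, -0.6, 1.9]
grip_width: 7.6
grip_force: 30.0
```

```bash
python3 st.py
```

```text
t 13.7167 TCP(s,l,z) [ 27.3  -5.3 205.9] q [-0.5   0.19  1.62  0.23  1.4  -1.89]
tool in stand
 [[ 0.007 -0.972 -0.234]
 [-1.    -0.006 -0.003]
 [ 0.002  0.234 -0.972]] dip deg 76.5
F [ 0.9 -0.8  1.9] M [ 0.09 -0.21  0.05] 7.575214018394984 30.001143515110016
```

Emit:
{"api": "apply_moves", "payload": {"steps": [[0,0,-2.9,0,-0.2,0,0],[0,0,-2.9,0,-0.2,0,0],[0,0,0,0,0,0,0]]}}

```text
time: 13.97
tcp_pos: [539.6, -118.7, 204.3]
eef_rot: [[-0.974, 0.217, 0.062], [0.226, 0.936, 0.271], [0.001, 0.278, -0.961]]
wrist_force: [-0.7, -1.1, 1.5]
grip_width: 7.8
grip_force: 30.0
```

```bash
python3 st.py
```

```text
t 13.9667 TCP(s,l,z) [ 32.8  -5.4 204.3] q [-0.53  0.2   1.62  0.27  1.42 -1.93]
tool in stand
 [[ 0.007 -0.961 -0.278]
 [-1.    -0.007 -0.003]
 [ 0.001  0.278 -0.961]] dip deg 73.9
F [ 1.2 -0.4  1.5] M [-0.06  0.04  0.06] 7.834984340970399 30.0075101852417
```

Emit:
{"api": "apply_moves", "payload": {"steps": [[0,0,-2.9,0,-0.2,0,0],[0,0,-2.9,0,-0.2,0,0],[0,0,0,0,0,0,0]]}}

```text
time: 14.22
tcp_pos: [538.3, -124.4, 202.6]
eef_rot: [[-0.974, 0.215, 0.071], [0.227, 0.923, 0.311], [0.001, 0.319, -0.948]]
wrist_force: [-0.6, -0.1, 2.3]
grip_width: 7.8
grip_force: 30.0
```

```bash
python3 st.py
```

```text
t 14.2167 TCP(s,l,z) [ 38.7  -5.3 202.6] q [-0.57  0.21  1.62  0.31  1.43 -1.97]
tool in stand
 [[ 0.006 -0.948 -0.319]
 [-1.    -0.005 -0.003]
 [ 0.001  0.319 -0.948]] dip deg 71.4
F [ 0.2 -0.5  2.3] M [0.01 0.39 0.07] 7.7822626246443845 30.025978088378906
```

Emit:
{"api": "apply_moves", "payload": {"steps": [[0,0,-2.9,0,-0.2,0,0],[0,0,0,0,0,0,0]]}}

```text
time: 14.38
tcp_pos: [537.7, -127.2, 201.6]
eef_rot: [[-0.974, 0.214, 0.076], [0.227, 0.916, 0.33], [0.001, 0.339, -0.941]]
wrist_force: [-0.9, 0.3, 2.2]
grip_width: 7.8
grip_force: 30.0
```

```bash
python3 st.py
```

```text
t 14.3833 TCP(s,l,z) [ 41.5  -5.3 201.6] q [-0.58  0.22  1.61  0.33  1.44 -1.99]
tool in stand
 [[ 0.006 -0.941 -0.339]
 [-1.    -0.005 -0.003]
 [ 0.001  0.339 -0.941]] dip deg 70.2
F [-0.  -1.   2.2] M [-0.03  0.37  0.03] 7.778244900685888 30.029633045196533
```

Emit:
{"api": "apply_moves", "payload": {"steps": [[0,0,-2.9,0,-0.2,0,0],[0,0,0,0,0,0,0]]}}

```text
time: 14.55
tcp_pos: [537.1, -129.9, 200.7]
eef_rot: [[-0.974, 0.212, 0.08], [0.227, 0.909, 0.349], [0.001, 0.358, -0.934]]
wrist_force: [-1.0, 0.5, 1.5]
grip_width: 8.0
grip_force: 30.0
```

```bash
python3 st.py
```

```text
t 14.55 TCP(s,l,z) [ 44.3  -5.2 200.7] q [-0.6   0.23  1.61  0.34  1.45 -2.01]
tool in stand
 [[ 0.006 -0.934 -0.358]
 [-1.    -0.006 -0.003]
 [ 0.001  0.358 -0.934]] dip deg 69.0
F [-0.3 -1.1  1.5] M [-0.03  0.36  0.1 ] 7.955461411458884 30.032255351543427
```

Emit:
{"api": "apply_moves", "payload": {"steps": [[0,0,-2.9,0,-0.2,0,0],[0,0,0,0,0,0,0]]}}

```text
time: 14.72
tcp_pos: [536.5, -132.5, 199.7]
eef_rot: [[-0.974, 0.21, 0.085], [0.227, 0.902, 0.368], [0.001, 0.378, -0.926]]
wrist_force: [-1.8, 0.9, 0.5]
grip_width: 8.0
grip_force: 30.0
```

```bash
python3 st.py
```

```text
t 14.7167 TCP(s,l,z) [ 47.   -5.2 199.7] q [-0.61  0.24  1.61  0.36  1.45 -2.02]
tool in stand
 [[ 0.006 -0.926 -0.378]
 [-1.    -0.006 -0.003]
 [ 0.001  0.378 -0.926]] dip deg 67.8
F [-0.5 -2.   0.5] M [-0.05  0.38  0.06] 7.961383466315626 30.030065774917603
```

Emit:
{"api": "apply_moves", "payload": {"steps": [[0,0,-2.9,0,-0.2,0,0],[0,0,0,0,0,0,0]]}}

```text
time: 14.88
tcp_pos: [536.2, -134.3, 198.7]
eef_rot: [[-0.974, 0.208, 0.09], [0.227, 0.893, 0.389], [0.001, 0.399, -0.917]]
wrist_force: [-0.1, 3.0, 1.0]
grip_width: 7.6
grip_force: 30.0
```

```bash
python3 st.py; python3 - <<'E'
from h import *
im=ctrl.snapshot("scene")[:,:,::-1]; cv2.imwrite("pics/s5.png",cv2.resize(im[110:270,230:400],None,fx=4.6,fy=3.7,interpolation=2))
E
```

```text
t 14.8833 TCP(s,l,z) [ 48.8  -5.  198.7] q [-0.63  0.24  1.61  0.38  1.46 -2.04]
tool in stand
 [[ 0.006 -0.917 -0.399]
 [-1.    -0.005 -0.003]
 [ 0.001  0.399 -0.917]] dip deg 66.5
F [-2.9 -0.8  1. ] M [-0.09  0.88 -0.09] 7.555713695235233 30.03886789083481
```

View pics/s5.png

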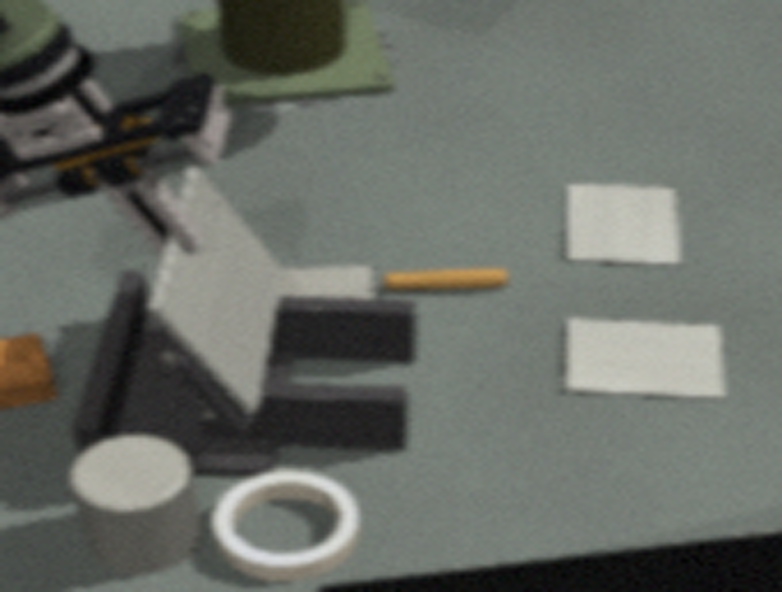

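The plate stands up against the backrest with its lower edge at the crease, and the force and moment rose on the last step, so it is in contact. I'll open the fingers gradually.

Emit:
{"api": "apply_moves", "payload": {"steps": [[0.09,0,0,0,0,0,0],[0.1,0,0,0,0,0,0],[0.11,0,0,0,0,0,0],[0.12,0,0,0,0,0,0],[0.13,0,0,0,0,0,0],[0.14,0,0,0,0,0,0],[0.15,0,0,0,0,0,0],[0.15,0,0,0,0,0,0]]}}

```text
time: 15.6
tcp_pos: [536.2, -134.9, 198.9]
eef_rot: [[-0.974, 0.207, 0.089], [0.226, 0.895, 0.385], [-0.0, 0.395, -0.919]]
wrist_force: [-0.3, -0.1, 0.5]
grip_width: 14.1
grip_force: 0.0
```

```bash
python3 st.py
```

```text
t 15.6 TCP(s,l,z) [ 49.4  -5.  198.9] q [-0.62  0.24  1.61  0.38  1.46 -2.04]
tool in stand
 [[ 0.007 -0.919 -0.395]
 [-1.    -0.007 -0.003]
 [-0.     0.395 -0.919]] dip deg 66.7
F [ 0.2 -0.3  0.5] M [-0.02 -0.15  0.02] 14.14453476399245 0.0
```

Emit:
{"api": "apply_moves", "payload": {"steps": [[0.22,0,0,0,0,0,0],[0.3,0,0,0,0,0,0],[0.3,0,0,0,0,0,0],[0.3,0,0,-5,0,0,0],[0.3,0,0,-10,0,0,0],[0.3,0,0,-15,0,0,0],[0.3,0,0,-20,0,0,0],[0.3,0,0,-25,0,0,0],[0.3,0,0,-25,0,0,0],[0.3,0,0,0,0,0,0]]}}

```text
time: 16.43
tcp_pos: [529.3, -176.6, 296.9]
eef_rot: [[-0.974, 0.206, 0.098], [0.228, 0.897, 0.378], [-0.01, 0.391, -0.92]]
wrist_force: [0.8, -0.1, -0.0]
grip_width: 28.2
grip_force: 0.0
```

```bash
python3 st.py; python3 - <<'E'
from h import *
im=ctrl.snapshot("scene")[:,:,::-1]; cv2.imwrite("pics/s6.png",cv2.resize(im[110:270,230:400],None,fx=4.6,fy=3.7,interpolation=2))
a=cv2.imread("pics/s6.png").astype(int);b=cv2.imread("pics/s5.png").astype(int); print(abs(a-b)[250:,150:].mean(), (abs(a-b).max(2)>40)[250:,150:].sum())
E
```

```text
t 16.4333 TCP(s,l,z) [ 91.6  -1.9 296.9] q [-0.69  0.19  1.47  0.36  1.66 -2.03]
tool in stand
 [[ 0.005 -0.92  -0.391]
 [-1.    -0.009  0.007]
 [-0.01   0.391 -0.92 ]] dip deg 67.0
F [-0.1  0.8 -0. ] M [ 0.03 -0.17  0.01] 28.21407990533509 0.0
2.1143867051595233 26
```

View pics/s6.png

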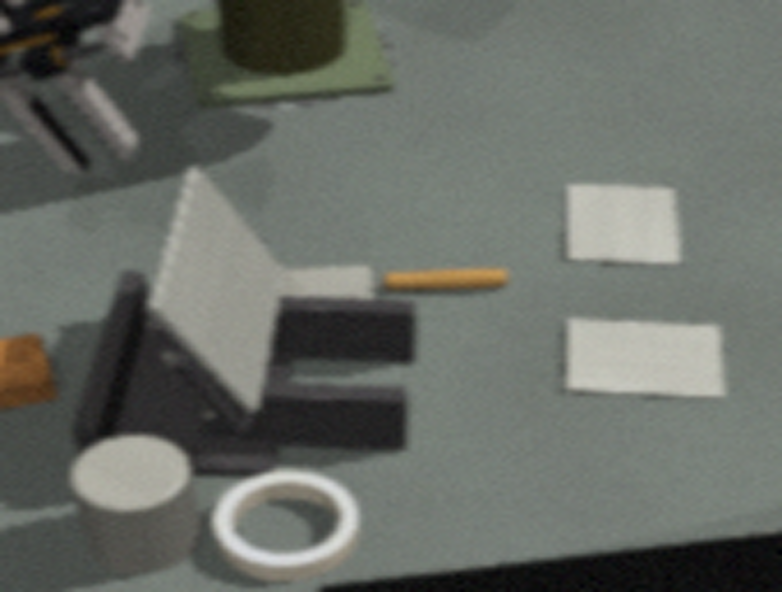

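The plate leans on the backrest by itself, unmoved since release, with its edges running from (195,170) and (150,310) down to (285,265) and (250,410). The gripper is clear and the bystanders are in place, so I'll hand in.

```bash
python3 -c "
from plant import ctrl
print(ctrl.hand_in())"
```

```text
the job is handed in; nothing more can be done
None
```

I slid the plate home, tipped it up and left it leaning on the backrest by itself, about 5 mm off the middle, with the gripper clear and the other things unmoved in the last picture; it is handed in after about 16.5 s, and no verdict came back.

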